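Do up the last clamp of a pressure canner

ROBOT

A 6-joint arm with a two-finger parallel gripper is mounted at the origin on the work surface. World frame = base frame: x ahead of the robot, y to its left, z up, the work surface at z = 0. Lengths are in mm, angles in rad, forces in N, time in s.
With the tool pointing down it reaches from about 325 to 850 mm from the base axis. Payload 15.5 kg.
Tool frame: the origin (TCP) lies at the very end of the fingers, on their centre line; the grasp point (between the pads) lies 19 mm behind it (r.hold_point_z is the distance from the TCP to the grasp point, in mm); z points along the fingers, y is the direction in which the jaws open and shut (so a half turn about z gives the same grasp; the last joint's range is limited). The gripper opens to 91 mm and grips with 3 to 60 N. Pads are 32 mm wide; open, the fingers measure 118 mm over their backs; the gripper's body (76 mm by 178 mm) begins 60 mm behind the grasp point.
Start: joints at [1.222, 0.494, 1.345, -0, 1.302, -0.096], TCP at [156.318, 605.137, 213.915] pointing down, gripper open.
Joint ranges: [-2.91, 2.91], [-0.82, 2.16], [0.22, 2.67], [-1.22, 4.37], [0.12, 2.79], [-3.08, 3.08]. Speed limits (rad/s): [1.89, 1.89, 2.57, 3.01, 3.01, 3.01].

INTERFACE

Orientations are given as a unit quaternion [w, x, y, z].
In Python, from station import r, camera, calibration gives the robot as it stands.
- The arm moves only by the tool drive_tool, never from a script. Its argument "targets" is a list of rows, each a list of 7 numbers: the turn, a rotation vector about the tool's x, y, z in degrees, then the shift along the tool's x, y, z in mm, then the closure, from 0 (fully open) to 1 (shut). A call has 1 to 8 rows; each row shifts and turns the commanded pose from where the row before left it, along the tool's axes as they then stand; what a row does not reach is not made up. A row lasts 1/8 s, in which the tool goes at most 62.5 mm and 10.7 degrees, less where a joint would pass 70% of its speed; a pose out of reach is approached as far as the arm can. A call is refused whole if a number of a shift passes 62.5 or a number of a turn 10.7, either way. A call with a gripper value outside its range is refused whole. The fingers move at their own pace and stop on an object; "newtons" is the grip in N (left out, the last holds). Time passes only in rows, so rows that do not move let the fingers close. It gives the time, the measured TCP pose, the force and the opening at its end, in the units of the state.
- r.get_obs(): the state, without advancing time (a new reading comes with each control period).
- camera(name): name is "scene" or "top" or "wrist"; returns the picture (480x640x3 uint8, blue, green, red); there is no depth.
- calibration(name): a dict with "vfov" (degrees; the focal length in pixels is half the picture's height over the tangent of half this angle, whatever the lens; pixels are square), "cx", "cy" (the principal point, pixels), "eye" and "orientation" of the camera in the world. Camera axes: x right, y up, looking along -z (the intrinsics and any distortion apply to the point x, -y, -z); pixel columns grow to the right and rows downward; lengths in mm; the calibration is good to about 2 mm. A picture is of the moment at which its call begins: read the wrist's pose just before it. calibration takes no time and is no camera call; for the wrist camera it gives the pose at the moment of the call.
- r.sign_off(): hands the job in, once; it reports no verdict.
The state is a dict: "time": time; "joint_positions": joint angles; "qvel": joint speeds; "effort": joint torques, N m; "eef_pos": TCP position; "tool_rot": TCP orientation; "ft_force": force on the tool from outside, world axes, zero at the start; "ft_torque": the same for the moment, N m; "opening": opening from 0.0 (shut) to 1.0 (fully open).
Only numpy, scipy, OpenCV 4.12 (cv2) and the standard library are available. Lean on these libraries where they do the work, as an engineer would, in place of code of your own. Each camera call takes 0.05 s, during which the arm holds its last target.

TASK

One of the four swing-bolt clamps of the pressure canner still leans outward with its wing nut backed off. Push that bolt upright into its slot with your fingertips, then turn its wing nut down clockwise with fingertip strokes, pushing one wing at a time and never taking the nut between the fingers, until it sits snug on the lid. Leave the weight on the lid's vent and everything else where it stands.

Things in the scene. Friction and masses are not known exactly. Their poses are not given: they have to be found in the camera images.
- canner: cast-aluminium pressure canner, stands firm; origin at the centre of its underside, z up. 284 mm across the rim, low domed lid 196 (edge) to 217 mm high, with a bar handle and a gauge near its middle (tops 262 mm). Four identical clamps 158 mm from its axis on its -x, +x, -y, +y sides; the -x one is the loose one. Loop handles reach 190 mm out at 45 and 225 degrees, 128 mm up
- swing_bolt (a joint): lean of the loose clamp's bolt, rad: 0 upright in the slot of the lid's lug (a stop there), positive leaning outward, away from the canner's axis; starts 0.35 to 0.65. Stiff pivot (0.12 N m friction): it stays where it is left
- wing_nut (a joint): turn of the loose wing nut, rad: 0 snug on the lid (a stop), positive backed off anticlockwise seen from above; starts 7.0 to 10.5. Clockwise turns lower it, 4 mm per turn (0.64 mm per rad). Friction 0.02 N m: it turns easily and stays where it is left
- bolt_pivot (a point): pivot of the loose bolt, 158 mm from the canner's axis, 148 mm above its underside. The bolt is 9 mm thick and ends 118 mm above the pivot, standing at least 20 mm free above the wings
- slot_seat (a point): where the loose nut's foot comes to sit: on the bolt's upright axis, at the top of the forked lug (200 mm above the canner's underside), which reaches 10 mm outward from here. Once snug, the nut's ball foot sits behind two small horns of the fork and the bolt cannot swing out; while the nut is higher a hard outward push (over 1.5 N) tips it out again. Axes as the canner
- nut_mid (a point): point on the loose wing nut's axis at mid-height of its wings, 24 mm above its foot, 76 mm from the pivot when snug. z runs up the bolt, x along the two wings. Black; wings 78 mm tip to tip, 10 mm thick, from 12 mm below to 13 mm above this point; the hub (25 mm thick) ends 2 mm above it, the bolt 42 mm above it when snug
- vent_weight: loose steel ring weight, 34 mm across, 30 mm high, on the lid's vent pipe (x -45, y -55 mm in the canner's frame), underside 220 mm up; origin at the centre of its underside. Stays there
- jar_a: loose glass preserving jar with a steel cap, 68 mm across, 105 mm high, close beside the canner; origin at the centre of its underside. Stays there
- jar_b: a second jar of the same kind, a little further out. Stays there
- spoon: loose wooden spoon, 260 mm, lying on the table by the canner. Stays there
- canister: white detergent canister, 90 x 135 mm, 245 mm high with its handle, on the right. Stays there
- spray_bottle: green spray bottle with an orange head, 76 mm across, 226 mm high, on the left. Stays there
- bowl: steel bowl, 160 mm across, 60 mm high, at the near right. Stays there
- timer: round kitchen timer, 68 mm across, 55 mm high, at the near left. Stays there

How it is judged (in metres and radians):
On the way, in this order (a step that is already met when the one before it is completed fails the run):
1. the bolt stands upright in its slot (value of joint swing_bolt below 0.06 rad and value of joint wing_nut above 3 rad), for 0.2 s.
2. the wing nut is turned down onto the lid (value of joint wing_nut below 0.3 rad), for 0.2 s.
At the end, for the whole second after the job is handed in: The loose clamp's bolt stands upright in its slot (within 0.06 rad) and its wing nut is snug on the lid (within 0.3 rad of its stop); the weight is within 10 mm and the other loose things within 20 mm of where they stood (value of joint wing_nut below 0.3 rad and value of joint swing_bolt below 0.06 rad and distance of vent_weight from where it was at the start of the episode below 0.01 m and distance of each of jar_a, jar_b, spoon, canister, spray_bottle, bowl, timer from where it was at the start of the episode below 0.02 m); the robot touches nothing.
It fails at once if the wing nut is taken between the fingers (pressed on both of its flat sides at once) ((contact force between the fingers and wing_nut_c3 above 0.5 N or contact force between the fingers and wing_nut_c5 above 0.5 N) and (contact force between the fingers and wing_nut_c2 above 0.5 N or contact force between the fingers and wing_nut_c6 above 0.5 N)).
It fails at once if the weight is taken or knocked off its place on the lid (moved more than 10 mm) (distance of vent_weight from where it was at the start of the episode above 0.01 m).
It fails at once if a jar, the spoon, the canister, the spray bottle, the bowl or the timer is moved more than 20 mm (distance of any of jar_a, jar_b, spoon, canister, spray_bottle, bowl, timer from where it was at the start of the episode above 0.02 m).
It also fails if it takes over 64 s, if anything falls off the work surface, if the arm or the gripper's body presses on something with over 40 N, if the wrist force passes 120 N, or if a joint passes its speed limit or range.

## Working session

There is one attempt and no reset: what is moved stays moved. The work goes in short steps, Python scripts to look and compute and a tool call to move; the robot and the scene stay as the last step left them, time stands still between calls to the robot, and variables do not carry over. Pictures are saved under pics/ and viewed, and the job is handed in when it is done.

Besides the shell and the picture viewer there is one more tool, called as name(argument=value, ...) on one line, values as JSON. drive_tool: Moves the arm, as the interface text tells. Its arguments: {"type":"object","properties":{"targets":{"type":"array"},"newtons":{"type":"number"}},"required":["targets"]}

```bash
ls; mkdir -p pics; python3 - <<'E'
from station import r,camera,calibration
import cv2
print(r.get_obs())
for n in ["scene","top","wrist"]:
    print(n,calibration(n)); cv2.imwrite(f"pics/a_{n}.png",camera(n))
E
```

```text
pics
{'time': 0.0, 'joint_positions': array([ 1.22249514e+00,  4.94184162e-01,  1.34611432e+00,  9.33449826e-07,
        1.30250204e+00, -9.55137257e-02]), 'qvel': array([ 0.00254275,  0.000251  ,  0.00148547,  0.00164819, -0.00110655,
       -0.00015679]), 'effort': array([-4.90489110e-03, -8.78807259e+01, -3.81844997e+01,  7.06292409e-02,
        5.35692251e-02, -1.10412141e-04]), 'eef_pos': array([156.19215712, 604.78417531, 213.34335464]), 'tool_rot': array([-1.33358725e-04,  1.26057566e-01,  9.92022744e-01, -5.89024138e-04]), 'ft_force': array([0.43637969, 0.31576132, 0.3035378 ]), 'ft_torque': array([ 0.01168333, -0.01017102,  0.00618206]), 'opening': 0.9983835969071253}
scene {'vfov': 56.94164571157457, 'cx': 314.46307453629726, 'cy': 248.01474134678702, 'eye': array([ 917.62624695,  672.61899474, 1161.36219181]), 'orientation': array([0.2495804 , 0.08213577, 0.30948361, 0.9138836 ])}
top {'vfov': 45.61136695479907, 'cx': 308.82558548389864, 'cy': 241.0607248976254, 'eye': array([ 305.82923714,   11.91812516, 1826.69445259]), 'orientation': array([ 0.71293314,  0.03751409, -0.04897982, -0.69851271])}
wrist {'vfov': 64.10937713749622, 'cx': 317.80212165500683, 'cy': 238.44295223937556, 'eye': array([ 78.05169306, 625.06505489, 385.35883419]), 'orientation': array([ 0.7827505 , -0.11211178, -0.0855361 ,  0.60614865])}
```

View pics/a_scene.png

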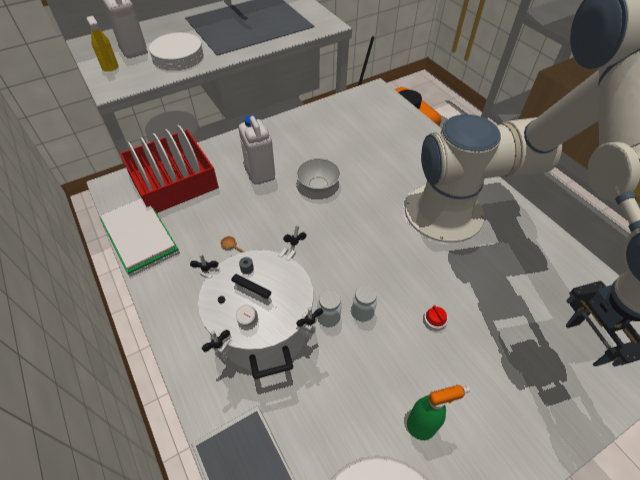

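View pics/a_top.png

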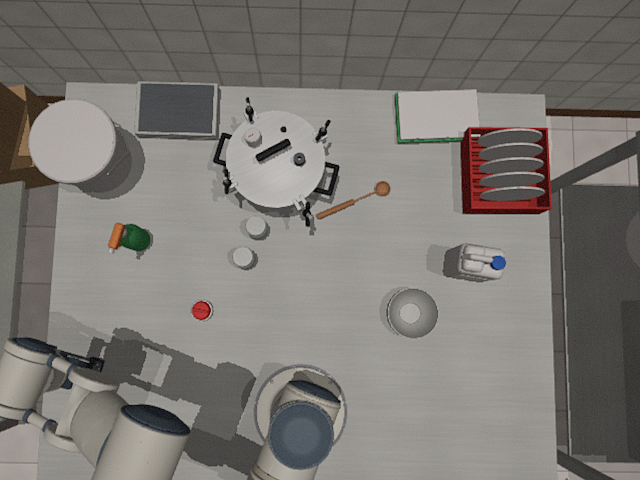

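View pics/a_wrist.png

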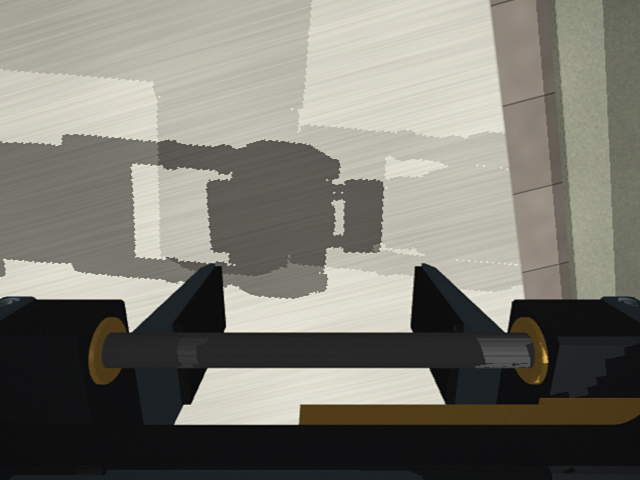

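```bash
cat > h.py <<'E'
import numpy as np, cv2
from scipy.spatial.transform import Rotation as R
def rot(q): return R.from_quat([q[1],q[2],q[3],q[0]]).as_matrix()
def f_(c): return 240/np.tan(np.radians(c['vfov']/2))
def proj(c,P):
    P=np.atleast_2d(P); p=(P-c['eye'])@rot(c['orientation']); f=f_(c)
    return np.c_[c['cx']+f*p[:,0]/-p[:,2], c['cy']+f*p[:,1]/p[:,2]]
def ray(c,uv):
    f=f_(c); d=np.array([(uv[0]-c['cx'])/f,-(uv[1]-c['cy'])/f,-1.]); return rot(c['orientation'])@d
def atz(c,uv,z):
    d=ray(c,uv); return c['eye']+d*(z-c['eye'][2])/d[2]
E
python3 - <<'E'
import cv2
a=cv2.imread('pics/a_top.png')[80:280,195:405]; cv2.imwrite('pics/b_top.png',cv2.resize(a,None,fx=3.8,fy=3,interpolation=2) if 0 else cv2.resize(a,(630,600),interpolation=cv2.INTER_CUBIC))
a=cv2.imread('pics/a_scene.png')[215:395,180:390]; cv2.imwrite('pics/b_scene.png',cv2.resize(a,(700,600),interpolation=cv2.INTER_CUBIC))
E
```

```text
(no output)
```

View pics/b_top.png

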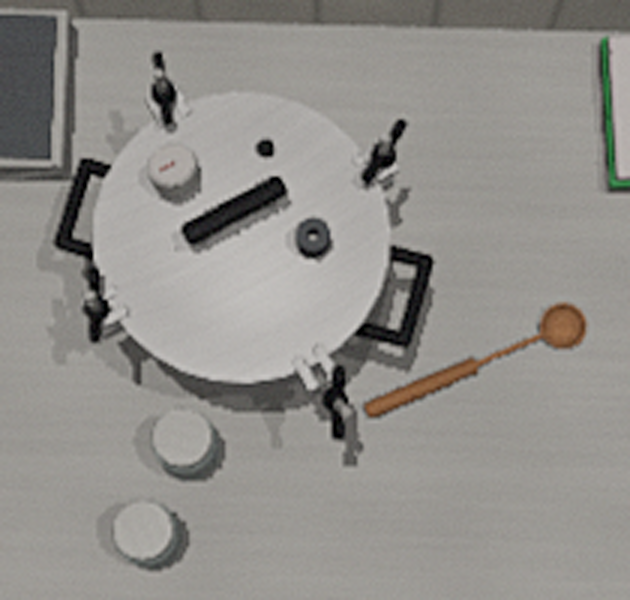

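View pics/b_scene.png

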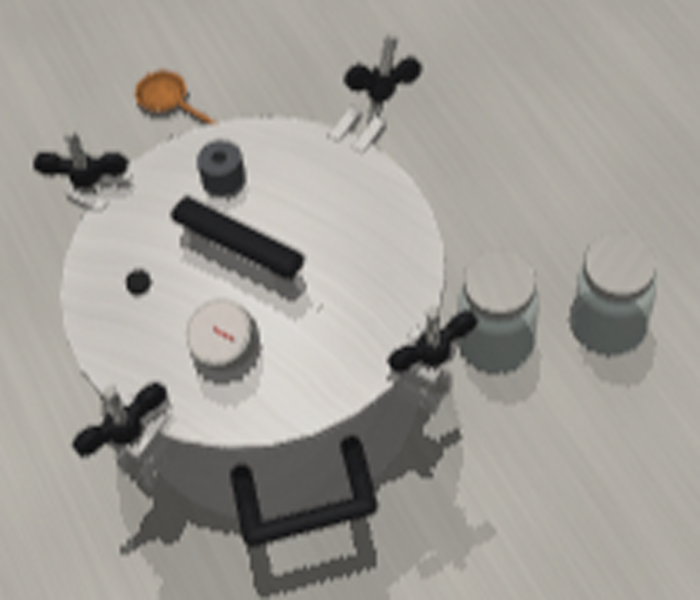

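```bash
cat > fit.py <<'E'
from h import *
from station import calibration
from scipy.optimize import least_squares
T=calibration('top'); S=calibration('scene')
t=lambda u,v:np.array([195+u/3,80+v/3]); s=lambda u,v:np.array([180+u/3.3333,215+v/3.3333])
pts=[(T,(158,0,224),t(163,97)),(T,(0,-158,224),t(382,162)),(T,(0,158,224),t(96,307)),(T,(-45,-55,250),t(314,236)),
(S,(158,0,224),s(122,425)),(S,(0,-158,224),s(85,172)),(S,(0,158,224),s(432,348)),(S,(-45,-55,250),s(222,158))]
a=np.linspace(0,2*np.pi,721)
ring=np.c_[142*np.cos(a),142*np.sin(a),196+0*a]
ext=[(T,195+93/3,195+391/3,80+92/3,80+383/3),(S,180+60/3.333,180+444/3.333,215+116/3.333,215+447/3.333)]
def W(p,P): 
    P=np.atleast_2d(P); c,s_=np.cos(p[2]),np.sin(p[2])
    return np.c_[p[0]+c*P[:,0]-s_*P[:,1],p[1]+s_*P[:,0]+c*P[:,1],P[:,2]]
def res(p):
    o=[]
    for c,P,uv in pts: o+=list(proj(c,W(p,P))[0]-uv)
    for c,l,rr,tp,b in ext:
        q=proj(c,W(p,ring)); o+=[q[:,0].min()-l,q[:,0].max()-rr,q[:,1].min()-tp,q[:,1].max()-b]
    return np.array(o)
if __name__=='__main__':
    k=least_squares(res,[540,100,0.5],loss='soft_l1'); print(k.x,np.degrees(k.x[2])); print(np.round(res(k.x),1))
    p=k.x
    for th in [.35,.45,.5,.55,.6,.65]:
        for h in (76,118):  # nut raised ~6
            hh=h+ (5.5 if h==76 else 0)
            P=W(p,(-158-hh*np.sin(th),0,148+hh*np.cos(th)))
            print(th,h,P.round(0),((proj(T,P)[0]-[195,80])*3).round(0),((proj(S,P)[0]-[180,215])*3.333).round(0))
E
python3 fit.py
```

```text
[7.49875042e+02 9.14255570e+01 5.18611965e-01] 29.714276816389134
[-0.5 -3.6  0.2 -3.9 -1.2 -1.5 -0.9 -1.2  0.3 -2.2 -0.  -2.8  1.1 -1.9
  0.2 -0.7  0.3 -2.   0.4 -2.   2.4 -0.3  0.9 -1.7]
0.35 76 [[588.  -1. 225.]] [331. 394.] [382.  79.]
0.35 118 [[578.  -7. 259.]] [338. 399.] [389.  41.]
0.45 76 [[582.  -4. 221.]] [335. 401.] [387.  75.]
0.45 118 [[568. -12. 254.]] [344. 410.] [396.  36.]
0.5 76 [[579.  -6. 220.]] [337. 405.] [390.  73.]
0.5 118 [[564. -15. 252.]] [346. 415.] [399.  34.]
0.55 76 [[576.  -8. 217.]] [338. 408.] [392.  72.]
0.55 118 [[559. -17. 249.]] [349. 421.] [403.  32.]
0.6 76 [[573. -10. 215.]] [340. 412.] [394.  71.]
0.6 118 [[555. -20. 245.]] [351. 426.] [406.  30.]
0.65 76 [[570. -11. 213.]] [342. 415.] [396.  70.]
0.65 118 [[551. -22. 242.]] [354. 431.] [409.  29.]
```

```bash
cat >> h.py <<'E'
def plan(o,wps,n_extra=0):
    """o obs; wps list of (xyz, tool x angle deg world); tool kept pointing down. prints total tool-frame shift & turn per leg"""
    p=np.array(o[0],float); a=o[1]
    for q,b in wps:
        q=np.array(q,float); x=np.array([np.cos(np.radians(a)),np.sin(np.radians(a)),0]); y=np.array([x[1],-x[0],0])
        d=q-p; print('leg to',q,b,'turn z',round(-(b-a),1),'shift(old axes)',(d@x).round(1),(d@y).round(1),round(-d[2],1)); p=q;a=b
def tx(o):
    m=rot(o['tool_rot']); return np.degrees(np.arctan2(m[1,0],m[0,0]))%360
E
python3 - <<'E'
from h import *; from station import r,calibration
o=r.get_obs(); M=rot(o['tool_rot']); c=calibration('wrist')
print('cam in tool',M.T@(c['eye']-o['eef_pos']),'\n',(M.T@rot(c['orientation'])).round(3)); print(M.round(3),tx(o))
for q in [(560,-20,400),(580,-10,330)]:
    plan((o['eef_pos'],tx(o)),[(q,209.7)])
E
```

```text
cam in tool [ 8.07656353e+01 -1.27395429e-01 -1.71951000e+02] 
 [[-0.     0.96   0.279]
 [ 1.     0.     0.001]
 [ 0.001  0.279 -0.96 ]]
[[-0.968  0.25  -0.   ]
 [ 0.25   0.968 -0.001]
 [ 0.    -0.001 -1.   ]] 165.51294134896543
leg to [560. -20. 400.] 209.7 turn z -44.2 shift(old axes) -547.2 -504.0 -186.5
leg to [580. -10. 330.] 209.7 turn z -44.2 shift(old axes) -564.1 -489.3 -116.5
```

```bash
python3 - <<'E'
from h import *; from station import r
o=r.get_obs()
plan((o['eef_pos'],tx(o)),[((635,27,330),209.7)])
E
```

```text
leg to [635.  27. 330.] 209.7 turn z -44.2 shift(old axes) -608.1 -439.7 -116.5
```

drive_tool(targets=[[0, 0, 0, 0, 0, -60, 1], [0, 0, 0, -20, -15, -56, 1], [0, 0, -7.4, -45, -32, 0, 1], [0, 0, 0, -46, -20, 0, 1], [0, 0, 0, -46, -33, 0, 1], [0, 0, 0, -46, -33, 0, 1], [0, 0, 0, -46, -33, 0, 1], [0, 0, 0, -46, -33, 0, 1]])

```text
time: 1.15
eef_pos: [418.1, 362.7, 329.8]
tool_rot: [-0.0, 0.062, 0.998, -0.0]
ft_force: [0.2, 1.8, 0.9]
opening: 0.154
```

```bash
python3 - <<'E'
from h import *; from station import r
o=r.get_obs()
plan((o['eef_pos'],tx(o)),[((635,27,330),209.7)])
E
```

```text
leg to [635.  27. 330.] 209.7 turn z -36.8 shift(old axes) -256.7 -306.3 -0.2
```

drive_tool(targets=[[0, 0, 0, -36, -43, 0, 1], [0, 0, 0, -36, -43, 0, 1], [0, 0, 0, -36, -43, 0, 1], [0, 0, 0, -36, -43, 0, 1], [0, 0, 0, -36, -43, 0, 1], [0, 0, 0, -36, -43, 0, 1], [0, 0, 0, -30, -36, 0, 1], [0, 0, 0, -11, -12, 0, 1]])

```text
time: 2.15
eef_pos: [635.2, 26.5, 329.2]
tool_rot: [-0.0, 0.063, 0.998, -0.0]
ft_force: [-0.4, 0.5, 0.5]
opening: 0.006
```

drive_tool(targets=[[0, 0, -9.2, 0, 0, 0, 1], [0, 0, -9.2, 0, 0, 0, 1], [0, 0, -9.2, 0, 0, 0, 1], [0, 0, -9.2, 0, 0, 0, 1], [0, 0, 0, 0, 0, 0, 1]])

```text
time: 2.78
eef_pos: [634.0, 29.5, 329.9]
tool_rot: [-0.0, -0.256, 0.967, 0.0]
ft_force: [-1.1, -0.3, 0.2]
opening: 0.001
```

```bash
python3 - <<'E'
from h import *; from station import r,camera,calibration
o=r.get_obs(); print(o['eef_pos'],tx(o),o['joint_positions'],o['time'],o['opening'])
import pickle
c=calibration('wrist'); im=camera('wrist'); pickle.dump((c,o),open('pics/c.pkl','wb')); cv2.imwrite('pics/c_wrist.png',im)
E
```

```text
[633.97721352  29.51230429 329.85294611] 209.70838657491294 [-4.76243822e-02  4.27392295e-01  1.14159071e+00  1.70712251e-04
  1.57298617e+00 -2.13692949e+00] 2.775 0.0005924850127834323
```

View pics/c_wrist.png

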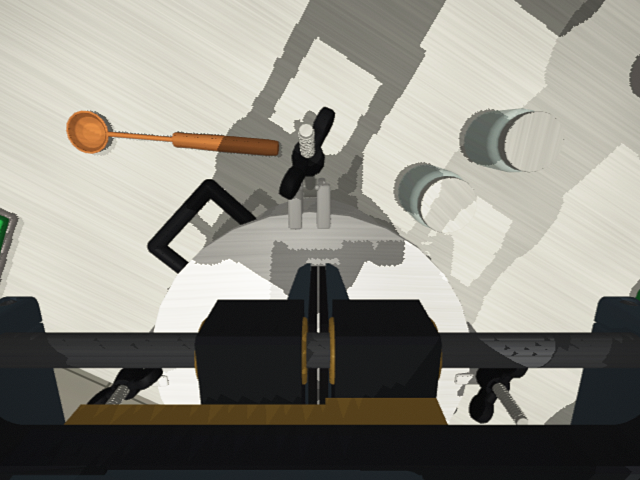

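```bash
python3 - <<'E'
import cv2
a=cv2.imread('pics/c_wrist.png')[95:245,240:390]; cv2.imwrite('pics/c_crop.png',cv2.resize(a,(600,600),interpolation=cv2.INTER_CUBIC))
E
```

```text
(no output)
```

View pics/c_crop.png

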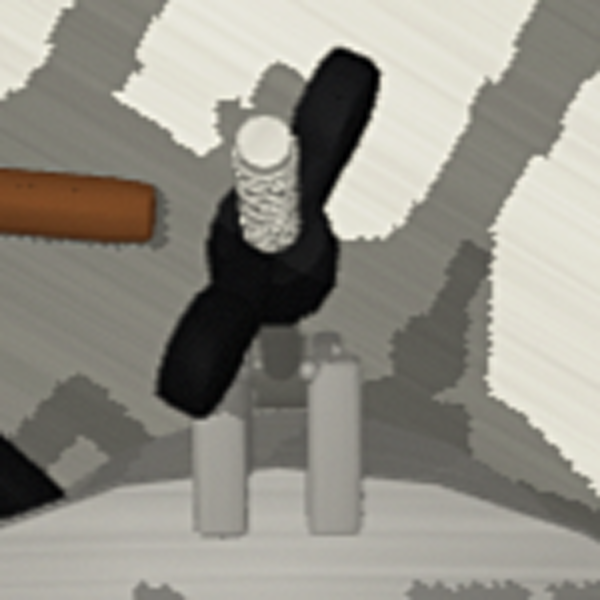

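```bash
python3 - <<'E'
from h import *; import pickle; from fit import W
c,o=pickle.load(open('pics/c.pkl','rb'))
k=lambda u,v:np.array([240+u/4,95+v/4])
p=[749.9,91.4,.5186]
Rc=np.array([[np.cos(p[2]),-np.sin(p[2])],[np.sin(p[2]),np.cos(p[2])]])
for n,uv,z in [('tineR in',(335,535),200),('tineL in',(220,535),200),('tineR out',(335,362),200),('boltTop',(266,141),256),('rim',(290,470),196)]:
    q=atz(c,k(*uv),z); print(n,q.round(1),'canner',(Rc.T@(q[:2]-p[:2])).round(1))
for n,P in [('seat',(-158,0,200)),('lugend',(-168,0,200)),('rim',(-142,0,196)),('pivot',(-158,0,148))]: print(n,((proj(c,W(p,P))[0]-[240,95])*4).round(0))
for th in np.arange(.35,.66,.05):
    print(th.round(2),((proj(c,W(p,(-158-118*np.sin(th),0,148+118*np.cos(th))))[0]-[240,95])*4).round(0))
E
```

```text
tineR in [630.2  34.  200. ] canner [-132.4    9.4]
tineL in [641.8  13.6 200. ] canner [-132.4  -14. ]
tineR out [599.7  16.4 200. ] canner [-167.6    9.3]
boltTop [568.7 -14.7 256. ] canner [-210.    -2.4]
rim [623.8  19.7 196. ] canner [-145.     0.3]
seat [288. 410.]
lugend [288. 360.]
rim [289. 485.]
pivot [291. 371.]
0.35 [282. 219.]
0.4 [282. 181.]
0.45 [282. 145.]
0.5 [282. 110.]
0.55 [282.  77.]
0.6 [282.  44.]
0.65 [282.  14.]
```

drive_tool(targets=[[0, 0, 0, 40, -2, 0, 1], [0, 0, 0, 40, -2, 0, 1], [0, 0, 0, 36, -2, 0, 1], [0, 0, 0, 0, 0, 35, 1], [0, 0, 0, 0, 0, 35, 1], [0, 0, 0, 0, 0, 16, 1], [0, 0, 0, 0, 0, 0, 1]])

```text
time: 3.7
eef_pos: [535.8, -33.6, 243.1]
tool_rot: [-0.001, -0.255, 0.967, 0.0]
ft_force: [-1.0, 0.5, 0.2]
opening: 0.004
```

```bash
cat >> h.py <<'E'
C0=np.array([751,89.4]); Y=np.radians(29.7); RC=np.array([[np.cos(Y),-np.sin(Y)],[np.sin(Y),np.cos(Y)]])
def loc(q): return np.r_[RC.T@(np.array(q)[:2]-C0),q[2]]
def wor(q): return np.r_[C0+RC@np.array(q)[:2],q[2]]
def snap(tag):
    from station import r,camera,calibration
    import pickle
    o=r.get_obs(); c=calibration('wrist'); im=camera('wrist'); cv2.imwrite(f'pics/{tag}.png',im); pickle.dump((c,o),open(f'pics/{tag}.pkl','wb'))
    print('t',round(o['time'],2),'loc',loc(o['eef_pos']).round(1),'a',round(tx(o),1),'F',(RC.T@o['ft_force'][:2]).round(1),'z',o['ft_force'][2].round(1))
    return c,o,im
E
python3 -c "
from h import *
snap('d')"
```

```text
t 3.7 loc [-2.478e+02 -2.000e-01  2.431e+02] a 209.5 F [-0.6  0.9] z 0.2
```

View pics/d.png

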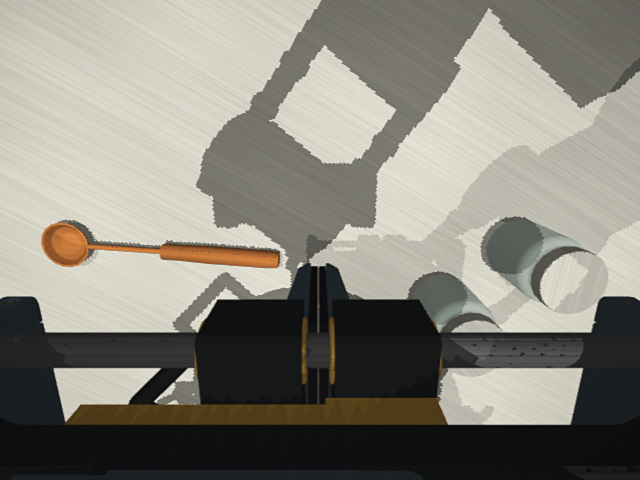

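drive_tool(targets=[[0, 0, 0, -8, 0, 0, 1], [0, 0, 0, -8, 0, 0, 1], [0, 0, 0, -8, 0, -1, 1], [0, 0, 0, -8, 0, -1, 1], [0, 0, 0, -8, 0, -1, 1], [0, 0, 0, -8, 0, -1, 1]])

```text
time: 4.5
eef_pos: [578.7, -9.8, 248.0]
tool_rot: [-0.0, -0.256, 0.967, 0.0]
ft_force: [-1.0, -1.4, 0.8]
opening: 0.004
```

```bash
python3 -c "
from h import *
snap('e')
from station import camera
im=camera('scene')[200:340,200:360]; cv2.imwrite('pics/e_s.png',cv2.resize(im,(640,560),interpolation=2))"
```

```text
t 4.5 loc [-198.8   -0.8  248. ] a 209.7 F [-1.6 -0.7] z 0.8
```

View pics/e_s.png

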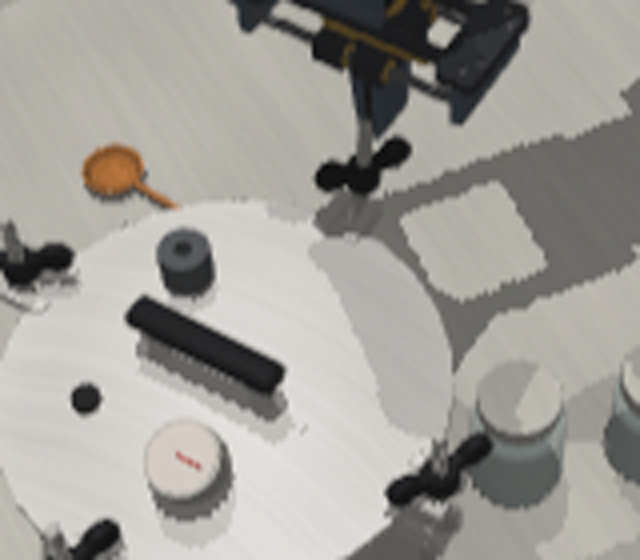

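drive_tool(targets=[[0, 0, 0, -4, 0, -1, 1], [0, 0, 0, -4, 0, -1, 1], [0, 0, 0, -4, 0, 0, 1], [0, 0, 0, -3, 0, 0, 1], [0, 0, 0, 0, 0, 0, 1]])

```text
time: 5.22
eef_pos: [591.5, -2.6, 249.9]
tool_rot: [0.0, -0.256, 0.967, -0.0]
ft_force: [0.5, -0.2, -0.8]
opening: 0.004
```

drive_tool(targets=[[0, 0, 0, -2, 0, 0, 1], [0, 0, 0, -2, 0, 0, 1], [0, 0, 0, 0, 0, 0, 1]])

```text
time: 5.6
eef_pos: [594.9, -0.6, 249.9]
tool_rot: [0.0, -0.256, 0.967, 0.0]
ft_force: [0.0, -0.2, 0.7]
opening: 0.007
```

```bash
python3 -c "
from h import *
snap('f')
from station import camera
im=camera('scene')[200:340,200:360]; cv2.imwrite('pics/f_s.png',cv2.resize(im,(640,560),interpolation=2))"
```

```text
t 5.6 loc [-180.2   -0.8  249.9] a 209.7 F [-0.1 -0.2] z 0.7
```

View pics/f_s.png

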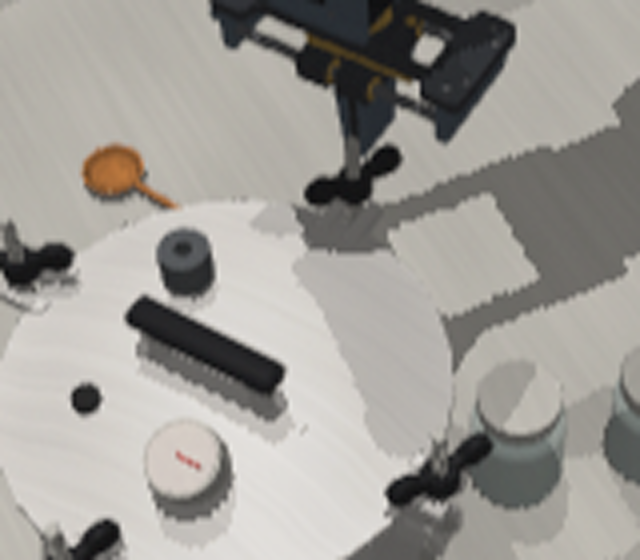

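Nearly upright (top at about (350,140) in crop). Keep pushing in small steps until the stop shows in the force.

drive_tool(targets=[[0, 0, 0, -2, 0, 0, 1], [0, 0, 0, -1, 0, 0, 1], [0, 0, 0, 0, 0, 0, 1]])

```text
time: 6.08
eef_pos: [597.4, 0.8, 249.9]
tool_rot: [0.0, -0.256, 0.967, -0.0]
ft_force: [-0.2, -0.1, -0.5]
opening: 0.006
```

drive_tool(targets=[[0, 0, 0, -1, 0, 0, 1], [0, 0, 0, -1, 0, 0, 1], [0, 0, 0, 0, 0, 0, 1]])

```text
time: 6.45
eef_pos: [598.0, 1.2, 249.9]
tool_rot: [-0.001, -0.256, 0.967, -0.0]
ft_force: [-7.9, -6.1, 4.3]
opening: 0.01
```

drive_tool(targets=[[0, 0, 0, -1, 0, 0, 1], [0, 0, 0, -1, 0, 0, 1], [0, 0, 0, 0, 0, 0, 1]])

```text
time: 6.82
eef_pos: [598.5, 1.6, 249.8]
tool_rot: [-0.002, -0.256, 0.967, -0.0]
ft_force: [-16.4, -11.6, 9.4]
opening: 0.004
```

drive_tool(targets=[[0, 0, 0, 12, 0, 0, 1], [0, 0, 0, 25, 0, 0, 1], [0, 0, 0, 0, 0, -40, 1], [0, 0, 0, 0, 0, -40, 1], [0, 0, 0, -38, 0, 0, 1], [0, 0, 0, -38, 0, 0, 1], [0, 0, 0, -38, 0, 0, 1], [0, 0, 0, 0, 0, 0, 1]])

```text
time: 7.82
eef_pos: [669.1, 42.2, 328.9]
tool_rot: [0.0, -0.257, 0.966, 0.0]
ft_force: [-0.8, 0.4, -0.3]
opening: 0.004
```

```bash
python3 -c "
from h import *
c,o,im=snap('g')
cv2.imwrite('pics/g_c.png',cv2.resize(im[95:245,240:390],(600,600),interpolation=2))
for n,P in [('seat',(-158,0,200)),('nutmid',(-158,0,229.5)),('top',(-158,0,266)),('lugend',(-168,0,200))]: print(n,((proj(c,wor(P))[0]-[240,95])*4).round(0))
"
```

```text
t 7.83 loc [-94.6  -0.4 328.9] a 209.8 F [-0.5  0.8] z -0.3
seat [309. 221.]
nutmid [309. 231.]
top [309. 246.]
lugend [309. 167.]
```

View pics/g_c.png

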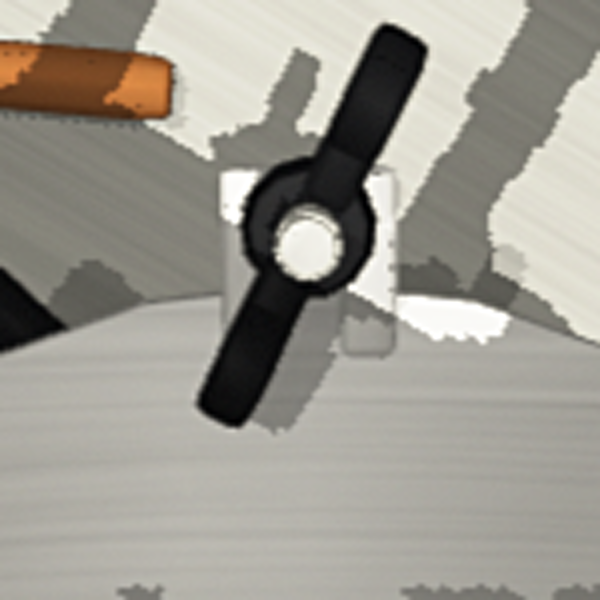

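drive_tool(targets=[[0, 0, 0, 48, -10, 0, 1], [0, 0, 0, 48.4, -9.6, 0, 1], [0, 0, 0, 0, 0, 36, 1], [0, 0, 0, 0, 0, 36, 1], [0, 0, 0, 0, 0, 35, 1], [0, 0, 0, 0, 0, 0, 1]])

```text
time: 8.62
eef_pos: [591.6, -24.1, 221.3]
tool_rot: [-0.002, -0.256, 0.967, 0.001]
ft_force: [-0.2, -1.1, 0.4]
opening: 0.005
```

```bash
python3 -c "
from h import *
c,o,im=snap('i')
cv2.imwrite('pics/i_c.png',im)
def row(d,p=(33,-20)):
    p=np.array(p); a=np.radians(d); m=np.array([[np.cos(a),-np.sin(a)],[np.sin(a),np.cos(a)]])
    return m@p-p, p-m.T@p
print(row(8),row(-10.5),row(10))
"
```

```text
t 8.62 loc [-194.7  -19.6  221.3] a 209.7 F [-0.8 -0.9] z 0.4
(array([2.46230829, 4.78735096]), array([3.10461575, 4.39807371])) (array([-4.19729856, -5.67887049]), array([-3.09212246, -6.34867419])) (array([2.9716194, 6.0342348]), array([3.9743077 , 5.42654492]))
```

drive_tool(targets=[[0, 0, 0, -3, 0, 0, 1], [0, 0, 8, 2.46, 4.79, 0, 1], [0, 0, 8, 2.46, 4.79, 0, 1], [0, 0, 8, 2.46, 4.79, 0, 1]])

```text
time: 9.18
eef_pos: [584.9, -11.8, 224.6]
tool_rot: [0.001, -0.048, 0.999, -0.0]
ft_force: [-0.5, 0.5, -0.8]
opening: 0.005
```

```bash
cat >> h.py <<'E'
def st():
    from station import r
    o=r.get_obs(); l=loc(o['eef_pos']); a=np.radians(tx(o))-Y; d=l[:2]-[-158,0]
    x=np.array([np.cos(a),np.sin(a)]); y=np.array([x[1],-x[0]])
    print('t',round(o['time'],2),'phi_tool',round(np.degrees(a),1),'p',(d@x).round(1),(d@y).round(1),'z',l[2].round(1),'F',o['ft_force'].round(1),'Tz',o['ft_torque'].round(2))
E
python3 -c "
from h import *
st()"
```

```text
t 9.18 phi_tool 155.8 p 30.9 -20.0 z 224.6 F [-0.5  0.5 -0.8] Tz [0.02 0.08 0.  ]
```

drive_tool(targets=[[0, 0, 8, 2.5, 4.8, 1, 1], [0, 0, 8, 2.5, 4.8, 0, 1], [0, 0, 8, 2.5, 4.8, 0, 1], [0, 0, 8, 2.5, 4.8, 0, 1], [0, 0, 8, 2.5, 4.8, 0, 1], [0, 0, 8, 2.5, 4.8, 0, 1], [0, 0, 0, 0, 0, 0, 1]])

```text
time: 10.05
eef_pos: [577.7, 19.1, 223.3]
tool_rot: [0.001, 0.36, 0.933, 0.0]
ft_force: [1.2, 0.4, 0.4]
opening: 0.005
```

```bash
python3 -c "
from h import *
st();c,o,im=snap('j')
from station import camera
im=camera('scene')[200:340,200:360]; cv2.imwrite('pics/j_s.png',cv2.resize(im,(640,560),interpolation=2))"
```

```text
t 10.05 phi_tool 108.1 p 32.1 -18.3 z 223.3 F [1.2 0.4 0.4] Tz [-0.05  0.01  0.04]
t 10.05 loc [-185.4   24.8  223.3] a 137.8 F [ 1.2 -0.2] z 0.4
```

View pics/j_s.png

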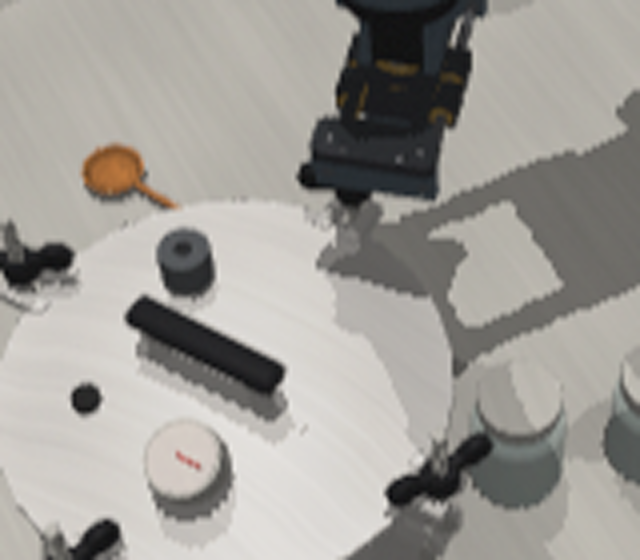

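View pics/j.png

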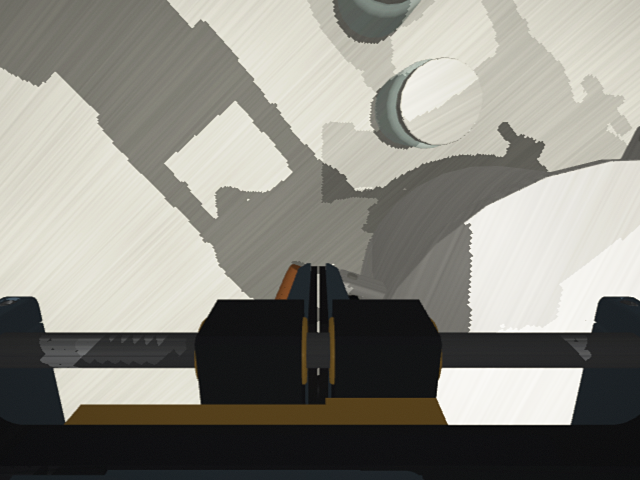

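drive_tool(targets=[[0, 0, 8, 2.5, 4.7, 0, 1], [0, 0, 8, 2.5, 4.7, 0, 1], [0, 0, 8, 2.5, 4.7, 0, 1], [0, 0, 8, 2.5, 4.7, 0, 1], [0, 0, 8, 2.5, 4.7, 0, 1], [0, 0, 8, 2.5, 4.7, 0, 1], [0, 0, 8, 2.5, 4.7, 0, 1]])

```text
time: 11.02
eef_pos: [599.3, 46.9, 222.2]
tool_rot: [0.0, 0.757, 0.654, 0.0]
ft_force: [-0.7, -0.2, -0.0]
opening: 0.006
```

```bash
python3 -c "
from h import *
st()"
```

```text
t 11.03 phi_tool 51.9 p 33.3 -19.5 z 222.2 F [-0.7 -0.2 -0. ] Tz [-0.13  0.19 -0.05]
```

drive_tool(targets=[[0, 0, 8, 2.5, 4.8, 0, 1], [0, 0, 8, 2.5, 4.8, 0, 1], [0, 0, 8, 2.5, 4.8, 0, 1], [0, 0, 8, 2.5, 4.8, 0, 1], [0, 0, 8, 2.5, 4.8, 0, 1], [0, 0, 8, 2.5, 4.8, 0, 1], [0, 0, 0, 0, 0, 0, 1]])

```text
time: 11.9
eef_pos: [631.1, 46.3, 222.2]
tool_rot: [0.0, 0.957, 0.291, 0.0]
ft_force: [-0.4, -0.0, -1.5]
opening: 0.004
```

```bash
python3 -c "
from h import *
st();c,o,im=snap('k')
from station import camera
im=camera('scene')[200:340,200:360]; cv2.imwrite('pics/k_s.png',cv2.resize(im,(640,560),interpolation=2))"
```

```text
t 11.9 phi_tool 4.2 p 34.0 -19.6 z 222.2 F [-0.4 -0.  -1.5] Tz [-0.09  0.14  0.01]
t 11.9 loc [-125.5   22.   222.2] a 33.9 F [-0.3  0.2] z -1.5
```

View pics/k_s.png

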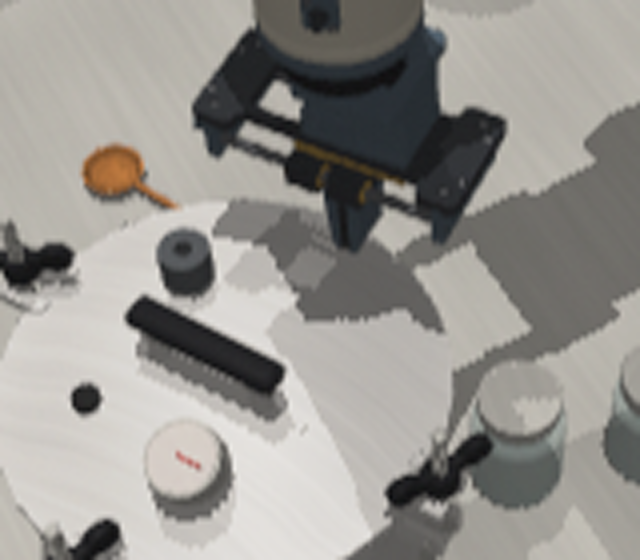

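drive_tool(targets=[[0, 0, 0, 0, -2, 0, 1], [0, 0, 0, 0, 0, -30, 1], [0, 0, 0, 0, 0, -28, 1], [0, 0, -10.3, -4.1, -5.6, 0, 1], [0, 0, -10.3, -4.1, -5.6, 0, 1], [0, 0, -10.3, -4.1, -5.6, 0, 1], [0, 0, -10.3, -4.1, -5.6, 0, 1], [0, 0, -10.3, -4.1, -5.6, 0, 1]])

```text
time: 13.0
eef_pos: [595.5, 48.1, 280.0]
tool_rot: [0.0, 0.733, 0.68, 0.0]
ft_force: [-0.5, 0.3, -0.4]
opening: 0.006
```

drive_tool(targets=[[0, 0, -10.3, -4.1, -5.6, 0, 1], [0, 0, -10.3, -4.1, -5.6, 0, 1], [0, 0, -10.3, -4.1, -5.6, 0, 1], [0, 0, -10.3, -4.1, -5.6, 0, 1], [0, 0, -10.3, -4.1, -5.6, 0, 1], [0, 0, -10.3, -4.1, -5.6, 0, 1], [0, 0, -10.3, -4.1, -5.6, 0, 1], [0, 0, -10.3, -4.1, -5.6, 0, 1]])

```text
time: 14.0
eef_pos: [576.2, 0.8, 280.0]
tool_rot: [0.0, 0.104, 0.995, -0.0]
ft_force: [-0.3, 0.5, -0.4]
opening: 0.004
```

```bash
python3 -c "
from h import *
st()"
```

```text
t 14.0 phi_tool 138.4 p 34.6 -17.8 z 280.0 F [-0.3  0.5 -0.4] Tz [-0.03  0.02 -0.01]
```

drive_tool(targets=[[0, 0, -10.3, -4.1, -5.6, 0, 1], [0, 0, -10.3, -4.1, -5.6, 0, 1], [0, 0, -10.3, -4.1, -5.6, 0, 1], [0, 0, -10.3, -4.1, -5.6, 0, 1], [0, 0, 0, -30, 10, -25, 1], [0, 0, 0, -40, 10, -25, 1], [0, 0, 0, -30, 0, 0, 1], [0, 0, 0, 0, 0, 0, 1]])

```text
time: 15.0
eef_pos: [672.6, 46.7, 329.4]
tool_rot: [-0.0, -0.25, 0.968, 0.0]
ft_force: [-0.6, -0.3, -0.4]
opening: 0.007
```

```bash
python3 -c "
from h import *
st();c,o,im=snap('l')
cv2.imwrite('pics/l_c.png',cv2.resize(im[65:265,210:410],(600,600),interpolation=2))
print(((proj(c,wor((-158,0,266)))[0]-[210,65])*3))"
```

```text
t 15.0 phi_tool 179.3 p -68.7 2.7 z 329.4 F [-0.6 -0.3 -0.4] Tz [0.05 0.03 0.03]
t 15.0 loc [-89.3   1.8 329.4] a 209.0 F [-0.7 -0. ] z -0.4
[305.88918834 247.80067365]
```

View pics/l_c.png

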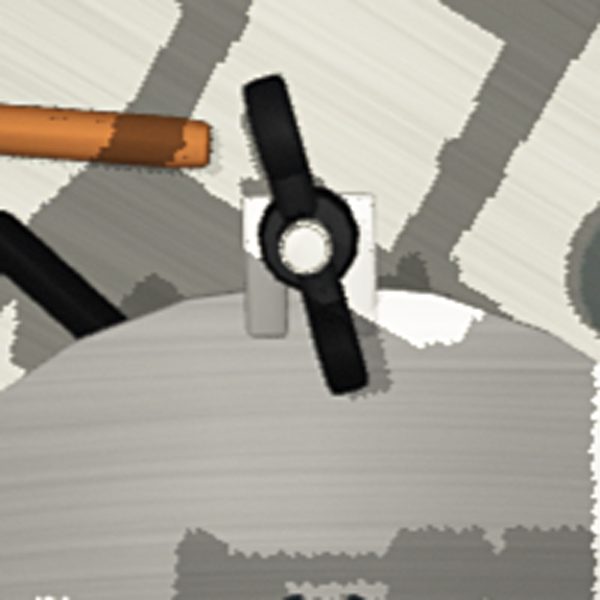

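drive_tool(targets=[[0, 0, 0, 51, -9.5, 0, 1], [0, 0, 0, 51, -9.5, 0, 1], [0, 0, -8.7, -2.8, -4.8, 20, 1], [0, 0, -8.7, -2.8, -4.8, 20, 1], [0, 0, -8.7, -2.8, -4.8, 0, 1], [0, 0, -8.7, -2.8, -4.8, 0, 1], [0, 0, 0, 0, 0, 0, 1]])

```text
time: 15.92
eef_pos: [611.6, -27.4, 289.9]
tool_rot: [-0.0, -0.527, 0.85, 0.0]
ft_force: [-1.0, 0.3, 0.2]
opening: 0.007
```

```bash
python3 -c "
from h import *
st()"
```

```text
t 15.93 phi_tool 213.9 p 35.4 -15.2 z 289.9 F [-1.   0.3  0.2] Tz [ 0.06  0.04 -0.02]
```

drive_tool(targets=[[0, 0, 0, -2, 0, 34, 1], [0, 0, 0, 0, 0, 34, 1], [0, 0, 0, 0, 0, 0, 1], [0, 0, 8, 1.8, 4.8, 0, 1], [0, 0, 8, 1.8, 4.8, 0, 1], [0, 0, 8, 1.8, 4.8, 0, 1], [0, 0, 8, 1.8, 4.8, 0, 1], [0, 0, 8, 1.8, 4.8, 0, 1]])

```text
time: 16.92
eef_pos: [590.2, -16.1, 223.9]
tool_rot: [0.001, -0.201, 0.98, -0.0]
ft_force: [0.6, -0.1, 0.2]
opening: 0.006
```

```bash
python3 -c "
from h import *
st()"
```

```text
t 16.93 phi_tool 173.5 p 32.4 -15.7 z 223.9 F [ 0.6 -0.1  0.2] Tz [-0.04 -0.11 -0.03]
```

drive_tool(targets=[[0, 0, 8, 1.8, 4.8, 1, 1], [0, 0, 8, 1.8, 4.8, 1, 1], [0, 0, 8, 1.8, 4.8, 0, 1], [0, 0, 8, 1.8, 4.8, 0, 1], [0, 0, 8, 1.8, 4.8, 0, 1], [0, 0, 8, 1.8, 4.8, 0, 1], [0, 0, 8, 1.8, 4.8, 0, 1], [0, 0, 8, 1.8, 4.8, 0, 1]])

```text
time: 17.92
eef_pos: [579.3, 21.5, 221.9]
tool_rot: [0.001, 0.348, 0.937, 0.0]
ft_force: [-1.1, -0.9, -1.0]
opening: 0.003
```

```bash
python3 -c "
from h import *
st()"
```

```text
t 17.93 phi_tool 109.5 p 32.8 -14.6 z 221.9 F [-1.1 -0.9 -1. ] Tz [-0.17  0.02 -0.01]
```

drive_tool(targets=[[0, 0, 8, 1.8, 4.7, 0, 1], [0, 0, 8, 1.8, 4.7, 0, 1], [0, 0, 8, 1.8, 4.7, 0, 1], [0, 0, 8, 1.8, 4.7, 0, 1], [0, 0, 8, 1.8, 4.7, 0, 1], [0, 0, 8, 1.8, 4.7, 0, 1], [0, 0, 8, 1.8, 4.7, 0, 1], [0, 0, 8, 1.8, 4.7, 0, 1]])

```text
time: 18.92
eef_pos: [607.5, 47.5, 221.9]
tool_rot: [0.0, 0.792, 0.61, 0.001]
ft_force: [-0.7, 0.2, 0.5]
opening: 0.006
```

```bash
python3 -c "
from h import *
st()"
```

```text
t 18.93 phi_tool 45.5 p 33.6 -15.3 z 221.9 F [-0.7  0.2  0.5] Tz [ 0.1   0.21 -0.  ]
```

drive_tool(targets=[[0, 0, 8, 1.8, 4.8, 0, 1], [0, 0, 8, 1.8, 4.8, 0, 1], [0, 0, 8, 1.8, 4.8, 0, 1], [0, 0, 8, 1.8, 4.8, 0, 1], [0, 0, 8, 1.8, 4.8, 0, 1], [0, 0, 8, 1.8, 4.8, 0, 1], [0, 0, 6, 1.4, 3.6, 0, 1], [0, 0, 0, 0, 0, 0, 1]])

```text
time: 19.92
eef_pos: [639.5, 37.5, 221.6]
tool_rot: [0.0, 0.982, 0.187, 0.001]
ft_force: [0.5, -0.5, 0.5]
opening: 0.005
```

```bash
python3 -c "
from h import *
st()"
```

```text
t 19.93 phi_tool -8.2 p 33.7 -15.1 z 221.6 F [ 0.5 -0.5  0.5] Tz [-0.06  0.13  0.02]
```

drive_tool(targets=[[0, 0, 0, 0, -2, 0, 1], [0, 0, 0, 0, 0, -30, 1], [0, 0, 0, 0, 0, -28, 1], [0, 0, -10.4, -3.4, -5.8, 0, 1], [0, 0, -10.4, -3.4, -5.8, 0, 1], [0, 0, -10.4, -3.4, -5.8, 0, 1], [0, 0, -10.4, -3.4, -5.8, 0, 1], [0, 0, -10.4, -3.4, -5.8, 0, 1]])

```text
time: 20.92
eef_pos: [606.9, 49.5, 278.3]
tool_rot: [0.0, 0.798, 0.602, 0.0]
ft_force: [0.3, 0.1, -0.2]
opening: 0.005
```

drive_tool(targets=[[0, 0, -10.4, -3.4, -5.8, 0, 1], [0, 0, -10.4, -3.4, -5.8, 0, 1], [0, 0, -10.4, -3.4, -5.8, 0, 1], [0, 0, -10.4, -3.4, -5.8, 0, 1], [0, 0, -10.4, -3.4, -5.8, 0, 1], [0, 0, -10.4, -3.4, -5.8, 0, 1], [0, 0, -10.4, -3.4, -5.8, 0, 1], [0, 0, -10.4, -3.4, -5.8, 0, 1]])

```text
time: 21.92
eef_pos: [575.6, 11.2, 278.4]
tool_rot: [0.0, 0.197, 0.98, -0.0]
ft_force: [0.1, -0.4, 0.2]
opening: 0.008
```

drive_tool(targets=[[0, 0, -10.4, -3.4, -5.8, 0, 1], [0, 0, -10.4, -3.4, -5.8, 0, 1], [0, 0, -10.4, -3.4, -5.8, 0, 1], [0, 0, -10.4, -3.4, -5.8, 0, 1], [0, 0, -10.4, -3.4, -5.8, 0, 1], [0, 0, 0, -35, 10, -25, 1], [0, 0, 0, -60, 6, -25, 1], [0, 0, 0, 0, 0, 0, 1]])

```text
time: 22.92
eef_pos: [667.3, 43.2, 328.6]
tool_rot: [0.002, -0.251, 0.968, -0.0]
ft_force: [-1.1, -0.6, -0.2]
opening: 0.006
```

```bash
python3 -c "
from h import *
st();c,o,im=snap('m')
cv2.imwrite('pics/m_c.png',cv2.resize(im[65:265,210:410],(600,600),interpolation=2))
print(((proj(c,wor((-158,0,266)))[0]-[210,65])*3))"
```

```text
t 22.93 phi_tool 179.3 p -62.3 2.0 z 328.6 F [-1.1 -0.6 -0.2] Tz [0.06 0.14 0.03]
t 22.93 loc [-95.6   1.3 328.6] a 209.0 F [-1.3  0. ] z -0.2
[309.5912348  279.49115823]
```

View pics/m_c.png

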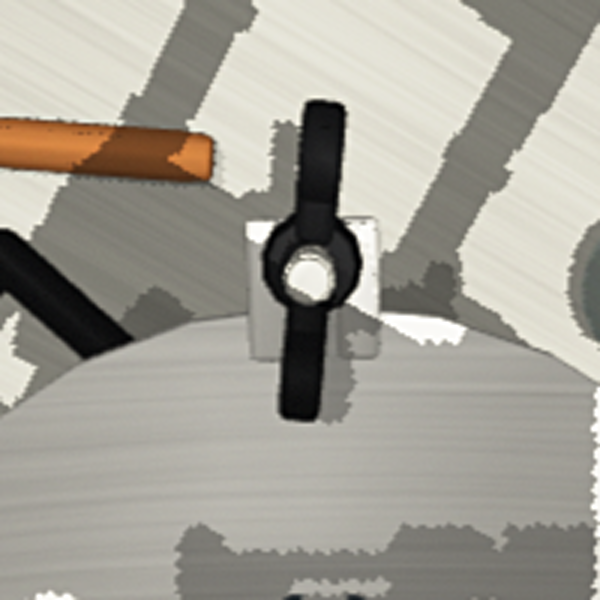

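drive_tool(targets=[[0, 0, 0, 48, -9, 0, 1], [0, 0, 0, 48, -9, 0, 1], [0, 0, -8.4, -2.7, -4.7, 36, 1], [0, 0, -8.4, -2.7, -4.7, 36, 1], [0, 0, 0, 0, 0, 34, 1], [0, 0, 0, 0, 0, 0, 1]])

```text
time: 23.72
eef_pos: [596.2, -26.2, 218.8]
tool_rot: [-0.002, -0.388, 0.922, 0.001]
ft_force: [0.7, -0.0, -0.2]
opening: 0.003
```

```bash
python3 -c "
from h import *
st()"
```

```text
t 23.73 phi_tool 195.9 p 39.0 -13.6 z 218.8 F [ 0.7 -0.  -0.2] Tz [0.08 0.03 0.05]
```

drive_tool(targets=[[0, 0, 0, -5, -1.5, 0, 1], [0, 0, 8, 1.8, 4.8, 0, 1], [0, 0, 8, 1.8, 4.8, 0, 1], [0, 0, 8, 1.8, 4.8, 0, 1], [0, 0, 8, 1.8, 4.8, 0, 1], [0, 0, 8, 1.8, 4.8, 0, 1], [0, 0, 8, 1.8, 4.8, 0, 1], [0, 0, 8, 1.8, 4.8, 0, 1]])

```text
time: 24.72
eef_pos: [581.0, 2.1, 222.8]
tool_rot: [0.001, 0.093, 0.996, -0.0]
ft_force: [-0.1, -1.0, -1.0]
opening: 0.006
```

```bash
python3 -c "
from h import *
st()"
```

```text
t 24.73 phi_tool 139.7 p 30.5 -14.9 z 222.8 F [-0.1 -1.  -1. ] Tz [-0.12 -0.02 -0.03]
```

drive_tool(targets=[[0, 0, 8, 2.8, 4.8, 1, 1], [0, 0, 8, 2.8, 4.8, 1, 1], [0, 0, 8, 1.8, 4.8, 0, 1], [0, 0, 8, 1.8, 4.8, 0, 1]])

```text
time: 25.22
eef_pos: [579.7, 23.0, 220.8]
tool_rot: [0.001, 0.364, 0.932, 0.0]
ft_force: [-0.6, -0.6, -0.8]
opening: 0.003
```

drive_tool(targets=[[0, 0, 8, 1.8, 4.8, 0, 1], [0, 0, 8, 1.8, 4.8, 0, 1], [0, 0, 8, 1.8, 4.8, 0, 1], [0, 0, 8, 1.8, 4.8, 0, 1]])

```text
time: 25.72
eef_pos: [591.0, 39.9, 220.7]
tool_rot: [0.001, 0.606, 0.795, 0.001]
ft_force: [-1.0, -0.6, -0.1]
opening: 0.005
```

```bash
python3 -c "
from h import *
st()"
```

```text
t 25.73 phi_tool 75.7 p 33.8 -14.3 z 220.7 F [-1.  -0.6 -0.1] Tz [-0.13  0.12  0.04]
```

drive_tool(targets=[[0, 0, 8, 1.8, 4.7, 0, 1], [0, 0, 8, 1.8, 4.7, 0, 1], [0, 0, 8, 1.8, 4.7, 0, 1], [0, 0, 8, 1.8, 4.7, 0, 1]])

```text
time: 26.22
eef_pos: [609.1, 48.2, 220.8]
tool_rot: [0.001, 0.802, 0.597, 0.001]
ft_force: [-0.3, 1.5, 0.2]
opening: 0.008
```

drive_tool(targets=[[0, 0, 8, 1.8, 4.7, 0, 1], [0, 0, 8, 1.8, 4.7, 0, 1], [0, 0, 8, 1.8, 4.7, 0, 1], [0, 0, 8, 1.8, 4.7, 0, 1]])

```text
time: 26.72
eef_pos: [628.9, 45.6, 220.8]
tool_rot: [0.0, 0.936, 0.353, 0.001]
ft_force: [0.9, 0.6, -0.4]
opening: 0.004
```

```bash
python3 -c "
from h import *
st()"
```

```text
t 26.73 phi_tool 11.7 p 34.2 -15.9 z 220.8 F [ 0.9  0.6 -0.4] Tz [0.07 0.09 0.01]
```

drive_tool(targets=[[0, 0, 8, 1.8, 4.8, 0, 1], [0, 0, 8, 1.8, 4.8, 0, 1], [0, 0, 6, 1.4, 3.6, 0, 1], [0, 0, 0, 0, 0, 0, 1]])

```text
time: 27.22
eef_pos: [639.7, 38.7, 220.6]
tool_rot: [-0.001, 0.985, 0.17, 0.001]
ft_force: [-4.3, 10.4, 1.6]
opening: 0.004
```

drive_tool(targets=[[0, 0, 0, 0, -2, 0, 1], [0, 0, 0, 0, 0, -30, 1], [0, 0, 0, 0, 0, -28, 1], [0, 0, -10.4, -3.4, -5.8, 0, 1], [0, 0, -10.4, -3.4, -5.8, 0, 1], [0, 0, -10.4, -3.4, -5.8, 0, 1], [0, 0, -10.4, -3.4, -5.8, 0, 1], [0, 0, -10.4, -3.4, -5.8, 0, 1]])

```text
time: 28.22
eef_pos: [608.5, 50.1, 278.8]
tool_rot: [0.001, 0.809, 0.588, 0.001]
ft_force: [-0.4, -0.3, -0.2]
opening: 0.007
```

drive_tool(targets=[[0, 0, -10.4, -3.4, -5.8, 0, 1], [0, 0, -10.4, -3.4, -5.8, 0, 1], [0, 0, -10.4, -3.4, -5.8, 0, 1], [0, 0, -10.4, -3.4, -5.8, 0, 1], [0, 0, -10.4, -3.4, -5.8, 0, 1], [0, 0, -10.4, -3.4, -5.8, 0, 1], [0, 0, -10.4, -3.4, -5.8, 0, 1], [0, 0, -10.4, -3.4, -5.8, 0, 1]])

```text
time: 29.22
eef_pos: [576.0, 12.9, 278.8]
tool_rot: [0.001, 0.215, 0.977, 0.0]
ft_force: [0.0, 1.2, 0.6]
opening: 0.004
```

drive_tool(targets=[[0, 0, -10.4, -3.4, -5.8, 0, 1], [0, 0, -10.4, -3.4, -5.8, 0, 1], [0, 0, -10.4, -3.4, -5.8, 0, 1], [0, 0, -10.4, -3.4, -5.8, 0, 1], [0, 0, -10.4, -3.4, -5.8, 0, 1], [0, 0, 0, -35, 10, -25, 1], [0, 0, 0, -60, 6, -25, 1], [0, 0, 0, 0, 0, 0, 1]])

```text
time: 30.22
eef_pos: [668.5, 41.6, 329.0]
tool_rot: [0.003, -0.233, 0.972, -0.001]
ft_force: [-0.4, -0.4, -0.9]
opening: 0.009
```

```bash
python3 -c "
from h import *
st();c,o,im=snap('n')
cv2.imwrite('pics/n_c.png',cv2.resize(im[65:265,210:410],(600,600),interpolation=2))
print(((proj(c,wor((-158,0,266)))[0]-[210,65])*3))"
```

```text
t 30.23 phi_tool 177.2 p -62.6 2.4 z 329.0 F [-0.4 -0.4 -0.9] Tz [ 0.04 -0.01 -0.01]
t 30.23 loc [-95.4  -0.7 329. ] a 206.9 F [-0.5 -0.1] z -0.9
[308.47264065 277.65962169]
```

View pics/n_c.png

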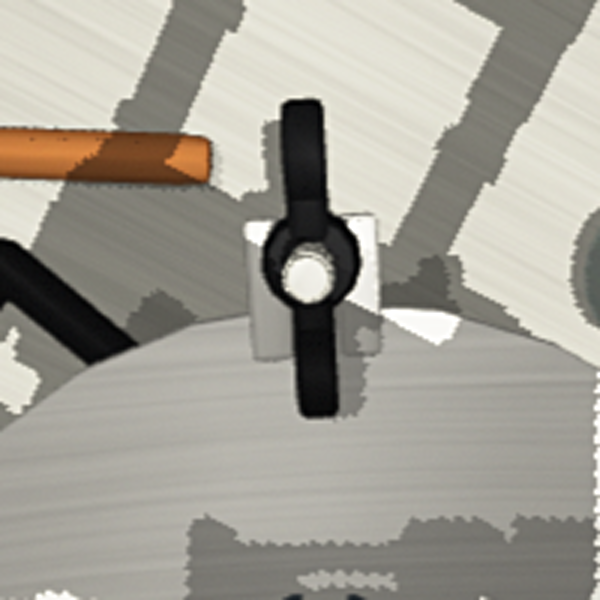

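drive_tool(targets=[[0, 0, 0, 48, -9, 0, 1], [0, 0, 0, 43, -9, 0, 1], [0, 0, -8.4, -2.7, -4.7, 36, 1], [0, 0, -8.4, -2.7, -4.7, 36, 1], [0, 0, -5, -1.6, -2.8, 34, 1], [0, 0, 0, 0, 0, 0, 1]])

```text
time: 31.02
eef_pos: [602.5, -24.0, 218.4]
tool_rot: [-0.002, -0.411, 0.912, 0.001]
ft_force: [-0.4, -0.4, 0.8]
opening: 0.007
```

```bash
python3 -c "
from h import *
st()"
```

```text
t 31.02 phi_tool 198.9 p 33.8 -14.9 z 218.4 F [-0.4 -0.4  0.8] Tz [ 0.1   0.05 -0.01]
```

drive_tool(targets=[[0, 0, 6, 1.3, 3.6, 0, 1], [0, 0, 6, 1.3, 3.6, 0, 1], [0, 0, 4, 0.9, 2.4, 0, 1], [0, 0, 0, 0, 0, 0, 1]])

```text
time: 31.52
eef_pos: [595.5, -19.3, 221.8]
tool_rot: [0.001, -0.28, 0.96, -0.0]
ft_force: [-0.2, 0.4, -0.2]
opening: 0.004
```

drive_tool(targets=[[0, 0, 4, 0.9, 2.4, 0, 1], [0, 0, 4, 0.9, 2.4, 0, 1], [0, 0, 0, 0, 0, 0, 1]])

```text
time: 31.9
eef_pos: [592.7, -17.3, 221.5]
tool_rot: [0.002, -0.213, 0.977, -0.002]
ft_force: [4.0, -9.8, 0.2]
opening: 0.009
```

```bash
python3 -c "
from h import *
st()"
```

```text
t 31.9 phi_tool 174.9 p 30.9 -17.1 z 221.5 F [ 4.  -9.8  0.2] Tz [-1.49 -0.84 -0.07]
```

drive_tool(targets=[[0, 0, 0, 0, -8, 0, 1], [0, 0, 0, 0, 0, -36, 1], [0, 0, 0, 0, 0, -36, 1], [0, 0, 0, 0, 0, -36, 1], [0, 0, 0, -48, 10, 0, 1], [0, 0, 0, -46, 12, 0, 1], [0, 0, 0, 0, 0, 0, 1]])

```text
time: 32.78
eef_pos: [672.5, 37.6, 327.6]
tool_rot: [0.0, -0.214, 0.977, 0.0]
ft_force: [-0.9, -0.2, -0.7]
opening: 0.007
```

```bash
python3 -c "
from h import *
st();c,o,im=snap('q')
cv2.imwrite('pics/q_c.png',cv2.resize(im[65:265,210:410],(600,600),interpolation=2))
print(((proj(c,wor((-158,0,266)))[0]-[210,65])*3))
from station import camera
cv2.imwrite('pics/q_t.png',camera('top')); im=camera('scene'); cv2.imwrite('pics/q_s.png',im)
a=cv2.imread('pics/a_scene.png'); print('scene diff weight region',cv2.absdiff(a,im)[250:280,235:260].mean())"
```

```text
t 32.77 phi_tool 175.1 p -64.4 -0.5 z 327.6 F [-0.9 -0.2 -0.7] Tz [ 0.05  0.05 -0.  ]
t 32.77 loc [-93.8  -6.1 327.6] a 204.8 F [-0.9  0.3] z -0.7
[322.40086101 270.5970875 ]
scene diff weight region 33.483111111111114
```

View pics/q_c.png

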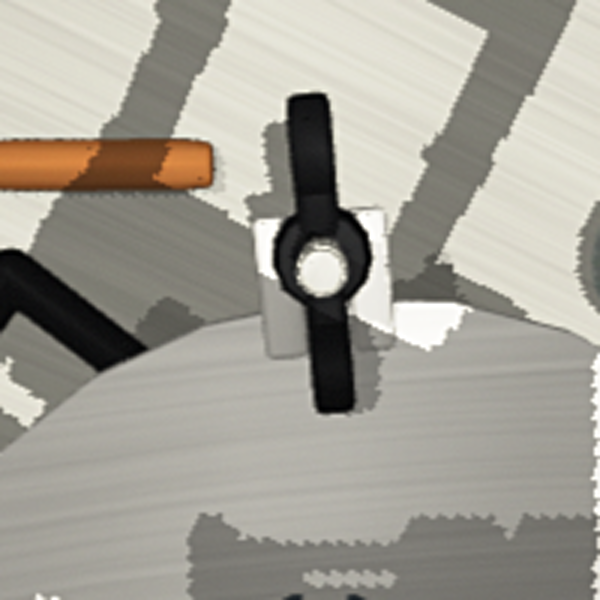

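View pics/q_s.png

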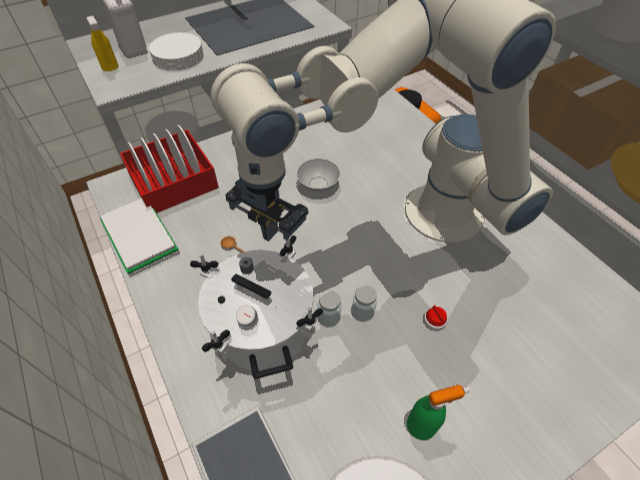

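```bash
python3 -c "
from station import r
print(r.sign_off())"
```

```text
the job is handed in; nothing more can be done
None
```

The loose bolt now stands upright in its slot and its wing nut is turned down to its stop. I handed the job in at about 33 s of the 64 s allowed; no verdict is reported.

- **Bolt:** I pushed it upright with the closed fingertips, from a lean of about 0.455 rad, until the stop showed in the force (about 20 N sideways).
- **Nut:** I turned it clockwise about 8.95 rad in three strokes. Each stroke pushed a single wing, only on the half turn that presses the bolt into its slot.
- **Stop check:** The last stroke ended on a hard stop (about 11 N). A test push on the other wing met the same stop (about 10.6 N), and the wing angle was the same before and after it, about 180 degrees in the canner's frame.
- **Bolt check:** In the final wrist picture the bolt's top is within 1 pixel of where an upright bolt should appear.
- **Other objects:** By eye, the weight, jars, spoon, bowl, timer, canister and spray bottle stand at the same places in the scene picture as at the start. An automatic comparison around the weight was no use: it showed a difference, but the gripper's shadow now falls there.
- **Robot:** It was clear of everything at the end, with the fingertips at a height of 328 mm.
- **Not confirmed:** The nut's height on the lid was too coarse to read from the pictures, so "snug" rests on the stop forces and the unchanged wing angle.

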